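# Count a set of three cabinet knobs

### The job

A set of three knobs is wanted from the five on the counting tray. Sweep any three into the tray's trough and shut its lid fully over them, and sweep the other two off the tray's open mouth, back into the stock bin below. Slide the knobs along the tray rather than picking them up, and leave the other things on the counter where they are.

Things in the scene. Friction and masses are not known exactly. Their poses are not given: they have to be found in the camera images.
- tray: White counting tray, fixed. Origin: on the counter (z = 0) below the platform's middle. In its frame: flat platform at z = 90 mm, x -125..125, y -100..85 mm; rims 5 mm thick, tops at z = 104 mm, close its ends at x = +-125. The side y = -100 is open, without a rim: the mouth, which overhangs the stock bin. At y = 85 the platform ends in a plain edge, without a rim, and the trough begins.
- trough (a point): Middle of the trough's floor, at (0, 117.5, 38) mm in the tray's frame, with the tray's axes. The trough is fixed to the tray: inside 250 mm (x) by 65 mm (y), 52 mm deep below the platform. Its outer wall ends level with the platform (z = 90 mm) and carries the lid's hinge, on the line y = 153.5, z = 90 mm in the tray's frame, parallel to x.
- lid (a joint): Angle of the trough's lid in rad: 0 = shut, flat over the trough; it grows as the lid swings up and outward (tray's +y); 1.57 upright, 2.4 its stop. It starts open, leaning outward. Friction hinge: it stays where it is left, moves under about 1 N at its free edge and does not fall shut, so it must be pushed down all the way.
- lid_edge (a point): Middle of the lid's free edge, 72 mm from the hinge; moves with the lid. The lid is clear plastic 4 mm thick, 256 mm long; a white strip 6 mm wide, 10 mm high from the underside, runs along the free edge on the upper (outer) face. Shut: underside at z = 90, clear top 94, strip top 100 mm in the tray's frame, free edge at y = 81.5 mm.
- bin: Grey open stock bin standing on the counter below the tray's mouth, fixed. Origin: centre of its underside; outside 240 (x) x 130 (y) x 70 mm high, walls and floor 4 mm; axes as the tray's. The tray's mouth overhangs its +y wall by 20 to 30 mm. Three more knobs of the same kind, stock, already lie in it.
- knob1_center (a point): One of five alike steel cabinet knobs that lie on the tray's platform (loose, 36 to 59 g), standing on its flat face with the stem up. Point: its axis, half-way up (13 mm above the platform). Round head 32 mm across from the bottom up to 11 mm, then a stem 15 mm across up to 26 mm.
- knob2_center (a point): One of five alike steel cabinet knobs that lie on the tray's platform (loose, 36 to 59 g), standing on its flat face with the stem up. Point: its axis, half-way up (13 mm above the platform). Round head 32 mm across from the bottom up to 11 mm, then a stem 15 mm across up to 26 mm.
- knob3_center (a point): One of five alike steel cabinet knobs that lie on the tray's platform (loose, 36 to 59 g), standing on its flat face with the stem up. Point: its axis, half-way up (13 mm above the platform). Round head 32 mm across from the bottom up to 11 mm, then a stem 15 mm across up to 26 mm.
- knob4_center (a point): One of five alike steel cabinet knobs that lie on the tray's platform (loose, 36 to 59 g), standing on its flat face with the stem up. Point: its axis, half-way up (13 mm above the platform). Round head 32 mm across from the bottom up to 11 mm, then a stem 15 mm across up to 26 mm.
- knob5_center (a point): One of five alike steel cabinet knobs that lie on the tray's platform (loose, 36 to 59 g), standing on its flat face with the stem up. Point: its axis, half-way up (13 mm above the platform). Round head 32 mm across from the bottom up to 11 mm, then a stem 15 mm across up to 26 mm.
- screwdriver: Bystander: a screwdriver lying on the counter. Origin on its underside.
- jar: Bystander: a closed glass jar, 68 mm across and 85 mm high. Origin on its underside.
- pull: Bystander: a steel bar pull (160 mm long, 31 mm high) lying on the counter. Origin on its underside.
- tape_measure: Bystander: a pocket tape measure, 75 x 42 x 65 mm. Origin on its underside.
There are look-alikes about, which are no part of the job. Leave any red look-alike of the part that bears knob4_center alone.

How it is judged:
By the outcome, as a careful person would: the job done as asked, in the order asked, and still so for the second after the job is handed in, with the robot touching nothing.
It also fails if it takes over 58 s, if anything falls off the work surface, if the arm or the gripper's body presses on something with over 40 N, if the wrist force passes 120 N, or if a joint passes its speed limit or range.

### The arm

A 6-joint arm with a two-finger parallel gripper is mounted at the origin on the work surface. World frame = base frame: x ahead of the robot, y to its left, z up, the work surface at z = 0. Lengths are in mm, angles in degrees, forces in N, time in s.
With the tool pointing down it reaches from about 250 to 725 mm from the base axis. Payload 9.7 kg.
Tool frame: the origin (TCP) lies midway between the tips of the shut fingers; the grasp point (between the pads) lies behind it (manip.pinch_z is the z of the grasp point in the tool frame, in mm); z points along the fingers, y is the direction in which the jaws open and shut (so a half turn about z gives the same grasp; the last joint's range is limited). The gripper opens to 85 mm and grips with 20 to 120 N. Pads are 22 mm wide; open, the fingers measure 114 mm over their backs; the gripper's body (76 mm by 85 mm) begins 54 mm behind the grasp point. The pads swing forward as they close: fully open they stand 13 mm farther back than shut.
Start: joints at [69.958, 4.979, 10.078, 95.1, 0, 90], TCP at [188.488, 516.691, 231.284] pointing down, gripper open.
Joint ranges: [-179.16, 179.16], [-48.56, 103.87], [-65.8, 70.77], [-126.05, 130.52], [-82.76, 87.17], [-180, 180]. Speed limits (degrees/s): [127.2, 127.2, 147.25, 180, 180, 180].

### API

Orientations are given as a 3x3 rotation matrix whose columns are the frame's x, y, z axes.
In Python, from plant import manip gives the robot as it stands.
- The arm moves only by the tool drive_tool, never from a script. Its argument "increments" is a list of rows, each an object of numbers: "dx", "dy", "dz": the shift along the tool's x, y, z in units of 50 mm (1.0 is 50 mm); "ax", "ay", "az": the turn, a rotation vector about the tool's x, y, z in units of 8 degrees (1.0 is 8 degrees); "grip": the finger opening in mm, from 0 to 85.4. In form: [{"dx": .., "dy": .., "dz": .., "ax": .., "ay": .., "az": .., "grip": ..}, ...]. A call has 1 to 8 rows; each row is the pose to reach, as a shift and turn from the pose measured when the call began, along the tool's axes at that moment; what a row does not reach only later rows make up. A row lasts 1/8 s, in which the tool goes at most 62.5 mm and 10.7 degrees, less where a joint would pass 70% of its speed; a pose out of reach is approached as far as the arm can. A call with a gripper value outside its range is refused whole. The fingers move at their own pace and stop on an object; "squeeze" is the grip in N (left out, the last holds). Time passes only in rows, so rows that repeat a pose let the fingers close. It gives the time, the measured TCP pose, the force and the opening at its end, in the units of the state.
- manip.read_state(): the state, without advancing time (a new reading comes with each control period).
- manip.snapshot(name): name is "side" or "top" or "wrist"; returns a dict with "pixels" (400x640x3 uint8, blue, green, red), "camera_matrix" (3x3 intrinsics, pixels), "rvec" (rotation vector, rad) and "tvec" (3), from world to camera coordinates, as OpenCV has them. Camera axes: x right, y down, z forward; pixel columns grow to the right and rows downward; lengths in mm; the calibration is good to about 2 mm. A picture is of the moment at which its call begins. There is no depth.
- manip.close_job(): hands the job in, once; it reports no verdict.
The state is a dict: "time": time; "q": joint angles; "joint_velocities": joint speeds; "joint_torque": joint torques, N m; "eef_pos": TCP position; "tool_rot": TCP orientation; "ft_force": force on the tool from outside, world axes, zero at the start; "moment": the same for the moment, N m; "grip_width": finger opening in mm.
Only numpy, scipy, OpenCV 4.12 (cv2) and the standard library are available. Lean on these libraries where they do the work, as an engineer would, in place of code of your own. Each camera call takes 0.05 s, during which the arm holds its last target. There are 200 camera calls.

## Working session

There is one attempt and no reset: what is moved stays moved. The work goes in short steps, Python scripts to look and compute and a tool call to move; the robot and the scene stay as the last step left them, time stands still between calls to the robot, and variables do not carry over. Pictures are saved under pics/ and viewed, about 8 in all and at most 12, crops included, and the job is handed in when it is done.

Besides the shell and the picture viewer there is one more tool, called after ">>>" in YAML: its name, and indented under it one key for each argument. drive_tool: Moves the arm, as the interface text tells. Its arguments: {"type":"object","properties":{"increments":{"type":"array"},"squeeze":{"type":"number"}},"required":["increments"]}

```bash
mkdir -p pics; ls
cat > h.py <<'E'
import numpy as np, cv2, pickle
from plant import manip
def snap(n,name):
    s=manip.snapshot(n); cv2.imwrite(f'pics/{name}.png',s['pixels']); pickle.dump(s,open(f'pics/{name}.pkl','wb')); return s
def ray(s,u,v,z):
    R=cv2.Rodrigues(np.array(s['rvec'],float))[0]; t=np.array(s['tvec'],float).ravel()
    c=-R.T@t; d=R.T@np.linalg.inv(np.array(s['camera_matrix']))@[u,v,1.]
    return c+d*(z-c[2])/d[2]
def proj(s,P):
    return cv2.projectPoints(np.array(P,float).reshape(-1,1,3),np.array(s['rvec'],float),np.array(s['tvec'],float),np.array(s['camera_matrix'],float),None)[0].reshape(-1,2)
E
python3 - <<'E'
from h import *
a=snap('top','t0');b=snap('side','s0')
s=manip.read_state();print(s['eef_pos'],s['tool_rot'],s['grip_width'],manip.pinch_z,s['ft_force'],s['time'])
for x in(a,b):
    R=cv2.Rodrigues(np.array(x['rvec'],float))[0];print(-R.T@np.array(x['tvec']).ravel(),R[2])
E
```

```text
pics
[188.4215173  516.50040335 230.66470792] [[-9.39438783e-01  3.42716509e-01 -4.09783813e-04]
 [ 3.42716754e-01  9.39438117e-01 -1.11841149e-03]
 [ 1.66845253e-06 -1.19111891e-03 -9.99999291e-01]] 85.35223517369447 -18.700000000000003 [-0.58287022 -0.58769534  0.0657996 ] 0.1
[ 388.97820601   13.16236504 1122.31185951] [ 0.15851402 -0.02851039 -0.98694502]
[ 373.47222057 -899.07252629  840.1823255 ] [ 0.16425023  0.7675142  -0.619632  ]
```

View pics/t0.png

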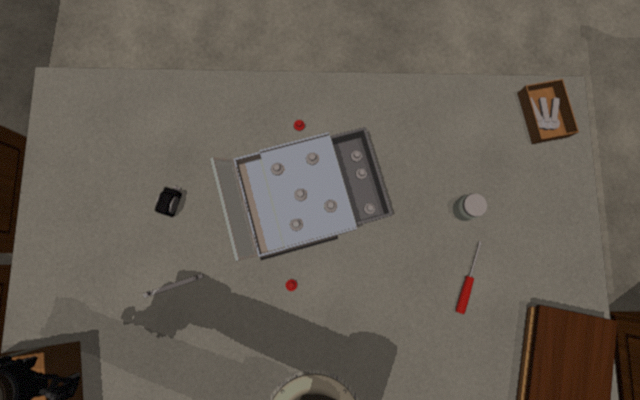

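View pics/s0.png

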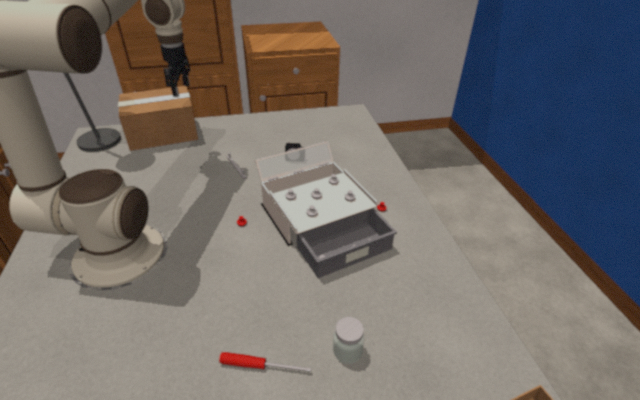

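Top view: the mouth and grey bin are to the right (bin at about 365,180) and the trough and lid to the left (about 240,210). There are five steel knobs on the platform: (278,169), (312,158), (301,194), (331,206) and (296,224). The red look-alikes at (299,125) and (292,285) are on the counter, and the three stock knobs are in the bin. I'll enlarge this to confirm.

Run:
```python
from h import *
a=pickle.load(open('pics/t0.pkl','rb'));p=a['pixels']
c=cv2.resize(p[115:275,200:400],None,fx=4,fy=4,interpolation=cv2.INTER_CUBIC)[:600];cv2.imwrite('pics/t0c.png',c[:, :800])
g=cv2.cvtColor(p,cv2.COLOR_BGR2HSV)
sub=p[115:275,200:400].astype(int)
print(p[180,290],p[215,315],p[194,301],p[206,331])
m=((p.min(2)>125)).astype(np.uint8)
n,l,st,ce=cv2.connectedComponentsWithStats(m);i=l[180,290];print(st[i])
mm=(l==i).astype(np.uint8);cs=cv2.findContours(mm,cv2.RETR_EXTERNAL,cv2.CHAIN_APPROX_NONE)[0][0]
print(cv2.approxPolyDP(cs,4,True).reshape(-1,2).tolist())
```

```text
[144 139 136] [144 136 135] [127 130 138] [126 129 136]
[ 245  136  111  115 7868]
[[329, 136], [262, 153], [261, 160], [245, 164], [269, 250], [355, 228]]
```

View pics/t0c.png

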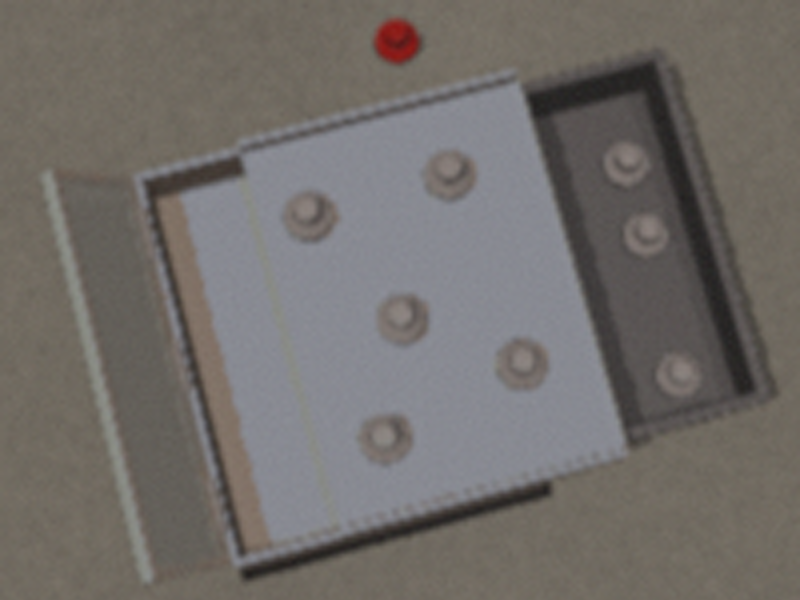

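```bash
cat >> h.py <<'E'
def crop(u,v): return 200+u/4,115+v/4
E
python3 - <<'E'
from h import *
a=pickle.load(open('pics/t0.pkl','rb'))
# mouth edge z=90 two interior points, edge y=85
M1=ray(a,*crop(530,110),90);M2=ray(a,*crop(623,435),90)
E1=ray(a,*crop(245,180),90);E2=ray(a,*crop(335,525),90)
W1=ray(a,*crop(140,182),90);W2=ray(a,*crop(238,562),90)
R1=ray(a,*crop(242,145),104);R2=ray(a,*crop(515,74),104)
for n,p,q in(('mouth',M1,M2),('edge',E1,E2),('wall',W1,W2),('rim+',R2,R1)):
    d=q-p;print(n,p[:2].round(1),q[:2].round(1),np.linalg.norm(d).round(1),np.degrees(np.arctan2(d[1],d[0])).round(2))
# knob head circle center & stem top center crops (head z~101 , stem 116)
K=[((309,217),(307,208)),((449,175),(449,167)),((402,319),(401,312)),((522,364),(523,355)),((385,440),(384,435))]
for h,s in K: print(ray(a,*crop(*h),97)[:2].round(1),ray(a,*crop(*s),116)[:2].round(1))
E
```

```text
mouth [709.2 -44.3] [ 497.3 -102.8] 219.8 -164.56
edge [660.4 139.2] [440.   77.6] 228.8 -164.39
wall [658.4 206.2] [416.9 137.1] 251.1 -164.03
rim+ [728.8 -33.8] [679.6 140. ] 180.6 105.8
[634.7  97.1] [636.   96.9]
[663.2   8.2] [663.4   8.3]
[569.3  37.2] [570.4  37.4]
[541.1 -38.6] [543.9 -38.3]
[492.6  47. ] [493.7  47. ]
```

Confirmed: there are five steel knobs on the platform, and the red ones are both off the tray. In tray coordinates (yaw about 15.6°, origin about (577, 25)) they are K1 (75,53), K2 (78,-39), K3 (-4,14), K4 (-51,-52) and K5 (-75,44). K1, K3 and K5 go to the trough; K2 and K4 go out of the mouth. I'm moving above K5's lane now.

>>> drive_tool:
  increments:
    - {"dx":-9.45,"dy":-7.44,"az":6.8,"grip":16}
    - {"dx":-9.45,"dy":-7.44,"az":6.8,"grip":16}
    - {"dx":-9.45,"dy":-7.44,"az":6.8,"grip":16}
    - {"dx":-9.45,"dy":-7.44,"az":6.8,"grip":16}
    - {"dx":-9.45,"dy":-7.44,"az":6.8,"grip":16}
    - {"dx":-9.45,"dy":-7.44,"az":6.8,"grip":16}
    - {"dx":-9.45,"dy":-7.44,"az":6.8,"grip":16}
    - {"dx":-9.45,"dy":-7.44,"az":6.8,"grip":16}

```text
schema error: expected keys dx, dy, dz, ax, ay, az, grip
```

>>> drive_tool:
  increments:
    - {"dx":-9.45,"dy":-7.44,"dz":0,"ax":0,"ay":0,"az":6.8,"grip":16}
    - {"dx":-9.45,"dy":-7.44,"dz":0,"ax":0,"ay":0,"az":6.8,"grip":16}
    - {"dx":-9.45,"dy":-7.44,"dz":0,"ax":0,"ay":0,"az":6.8,"grip":16}
    - {"dx":-9.45,"dy":-7.44,"dz":0,"ax":0,"ay":0,"az":6.8,"grip":16}
    - {"dx":-9.45,"dy":-7.44,"dz":0,"ax":0,"ay":0,"az":6.8,"grip":16}
    - {"dx":-9.45,"dy":-7.44,"dz":0,"ax":0,"ay":0,"az":6.8,"grip":16}
    - {"dx":-9.45,"dy":-7.44,"dz":0,"ax":0,"ay":0,"az":6.8,"grip":16}
    - {"dx":-9.45,"dy":-7.44,"dz":0,"ax":0,"ay":0,"az":6.8,"grip":16}

```text
time: 1.1
eef_pos: [452.1, 89.4, 231.0]
tool_rot: [[-0.268, 0.963, -0.0], [0.963, 0.268, -0.001], [-0.001, -0.0, -1.0]]
ft_force: [1.5, 0.8, 1.2]
grip_width: 15.8
```

```bash
cat >> h.py <<'E'
YAW=np.radians(15.6);EX=np.array([np.cos(YAW),np.sin(YAW)]);EY=np.array([-EX[1],EX[0]]);O=np.array([577.4,25.3])
def tray(p): d=np.array(p)[:2]-O; return np.array([d@EX,d@EY])
def world(x,y): return O+x*EX+y*EY
def inc(x,y,z,align=True):
    "row numbers to go to tray x,y,z with tool x along EY"
    s=manip.read_state();R=np.array(s['tool_rot']);Y=np.array([*EX,0]);Z=np.array([0,0,-1.]);T=np.c_[np.cross(Y,Z),Y,Z]
    d=R.T@(np.array([*world(x,y),z])-s['eef_pos'])/50
    r=np.degrees(cv2.Rodrigues(R.T@T)[0].ravel())/8
    return d.round(3),r.round(2)
def st():
    s=manip.read_state();print('t',s['time'],'tray',tray(s['eef_pos']).round(1),s['eef_pos'][2].round(1),'F',np.round(s['ft_force'],1),'g',round(s['grip_width'],1))
E
python3 -c "
from h import *
st();print(inc(-75.5,0,200));print(manip.read_state()['q'])"
```

```text
t 1.1 tray [-103.5   95.5] 231.0 F [1.5 0.8 1.2] g 15.8
(array([-1.908,  0.561,  0.622]), array([-0.  ,  0.01, -0.01]))
[ 1.12208846e+01 -7.14897207e+00 -1.88877239e+00  9.52838876e+01
 -5.21051472e-02  8.56704350e+01]
```

>>> drive_tool:
  increments:
    - {"dx":-1.0,"dy":0.56,"dz":0.6,"ax":0,"ay":0,"az":0,"grip":16}
    - {"dx":-1.91,"dy":0.56,"dz":0.6,"ax":0,"ay":0,"az":0,"grip":16}
    - {"dx":-1.91,"dy":0.56,"dz":0.6,"ax":0,"ay":0,"az":0,"grip":16}
    - {"dx":-1.91,"dy":0.56,"dz":0.6,"ax":0,"ay":0,"az":0,"grip":16}

```text
time: 1.6
eef_pos: [504.4, 5.1, 201.0]
tool_rot: [[-0.267, 0.964, -0.001], [0.964, 0.267, -0.001], [-0.0, -0.001, -1.0]]
ft_force: [0.7, 0.0, 0.5]
grip_width: 15.5
```

```bash
python3 -c "
from h import *
s=snap('wrist','w1');st()
for z in (90,116): print(proj(s,[[*world(x,y),z] for x,y in ((75,53.5),(78,-39.4),(-4,13.6),(-51,-52),(-75.5,43.6),(-125,85),(125,85),(-125,-100))]).round(0).tolist())"
```

```text
t 1.65 tray [-75.6   0.6] 201.2 F [0.1 0.3 0. ] g 16.0
[[516.0, 120.0], [499.0, 231.0], [408.0, 170.0], [348.0, 244.0], [319.0, 133.0], [251.0, 76.0], [593.0, 76.0], [265.0, 291.0]]
[[538.0, 124.0], [517.0, 245.0], [417.0, 180.0], [350.0, 259.0], [319.0, 138.0], [243.0, 76.0], [624.0, 75.0], [260.0, 310.0]]
```

View pics/w1.png

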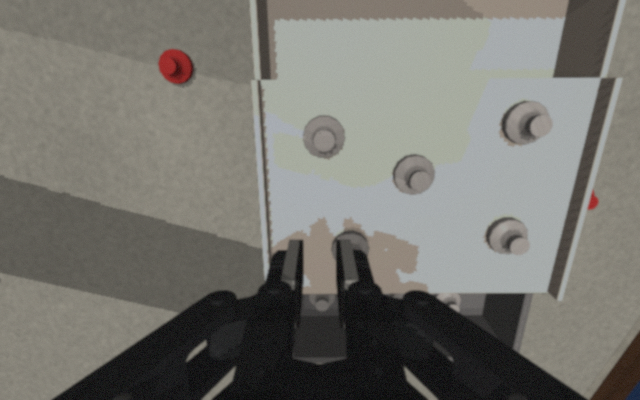

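The wrist view agrees with my projections to about 2 mm: K5's stem is at (323,141), K3 (419,182), K1 (539,127), K2 (518,245), and the trough edge is at v≈77. I'm lowering the fingers and pushing K5 towards the trough.

>>> drive_tool:
  increments:
    - {"dx":0,"dy":0.04,"dz":1.1,"ax":0,"ay":0,"az":0,"grip":16}
    - {"dx":0,"dy":0.04,"dz":1.9,"ax":0,"ay":0,"az":0,"grip":16}
    - {"dx":0,"dy":0.04,"dz":2.16,"ax":0,"ay":0,"az":0,"grip":16}
    - {"dx":0.2,"dy":0.04,"dz":2.16,"ax":0,"ay":0,"az":0,"grip":16}
    - {"dx":0.4,"dy":0.04,"dz":2.16,"ax":0,"ay":0,"az":0,"grip":16}
    - {"dx":0.65,"dy":0.04,"dz":2.16,"ax":0,"ay":0,"az":0,"grip":16}
    - {"dx":0.9,"dy":0.04,"dz":2.16,"ax":0,"ay":0,"az":0,"grip":16}
    - {"dx":1.0,"dy":0.04,"dz":2.16,"ax":0,"ay":0,"az":0,"grip":16}

```text
time: 2.65
eef_pos: [492.8, 55.1, 93.5]
tool_rot: [[-0.27, 0.963, 0.0], [0.963, 0.27, -0.001], [-0.001, 0.0, -1.0]]
ft_force: [-0.7, -0.0, 0.4]
grip_width: 16.3
```

```bash
python3 -c "
from h import *
s=snap('wrist','w2');st()
print(proj(s,[[*world(-73.5,76),116]]))
s=snap('side','s2')
p=s['pixels'][150:240,240:400];cv2.imwrite('pics/s2c.png',np.vstack([cv2.resize(p,(560,315)),cv2.resize(cv2.imread('pics/w2.png')[0:300],(560,262))]))"
```

```text
t 2.7 tray [-73.5  51.6] 93.4 F [-0.3  0.2 -0.5] g 16.2
[[317.75710565 228.83304684]]
```

View pics/s2c.png

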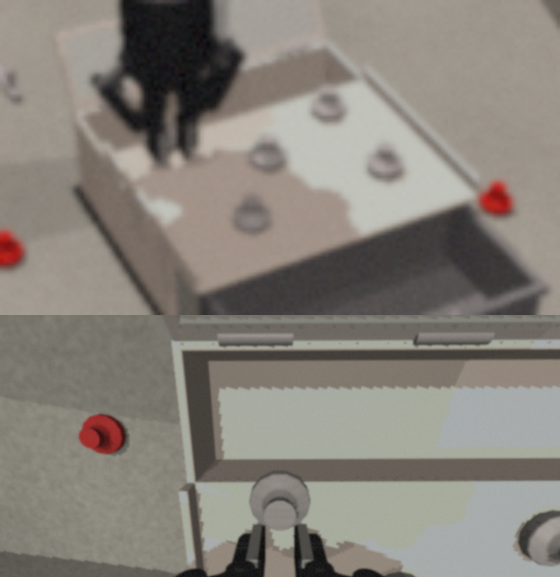

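K5 sits centred in front of the fingers, at about (278,500) in the lower half, just short of the edge. I'm pushing it over and then lifting.

>>> drive_tool:
  increments:
    - {"dx":0.2,"dy":0,"dz":0,"ax":0,"ay":0,"az":0,"grip":16}
    - {"dx":0.4,"dy":0,"dz":0,"ax":0,"ay":0,"az":0,"grip":16}
    - {"dx":0.55,"dy":0,"dz":0,"ax":0,"ay":0,"az":0,"grip":16}
    - {"dx":0.7,"dy":0,"dz":0,"ax":0,"ay":0,"az":0,"grip":16}
    - {"dx":0.78,"dy":0,"dz":0,"ax":0,"ay":0,"az":0,"grip":16}
    - {"dx":0.3,"dy":0,"dz":-0.5,"ax":0,"ay":0,"az":0,"grip":16}
    - {"dx":-0.5,"dy":0.5,"dz":-1.2,"ax":0,"ay":0,"az":0,"grip":16}
    - {"dx":-1.0,"dy":1.0,"dz":-1.2,"ax":0,"ay":0,"az":0,"grip":16}

```text
time: 3.75
eef_pos: [556.6, 19.0, 156.5]
tool_rot: [[-0.269, 0.963, 0.005], [0.963, 0.269, -0.001], [-0.002, 0.005, -1.0]]
ft_force: [0.6, 0.5, -0.8]
grip_width: 15.9
```

```bash
python3 -c "
from h import *
st();print(inc(-2.5,-28,93));print(inc(-2.5,88,93))"
```

```text
t 3.75 tray [-21.8  -0.5] 156.5 F [ 0.6  0.5 -0.8] g 15.9
(array([-0.548,  0.38 ,  1.273]), array([ 0.03,  0.01, -0.  ]))
(array([1.772, 0.379, 1.269]), array([ 0.03,  0.01, -0.  ]))
```

>>> drive_tool:
  increments:
    - {"dx":-0.55,"dy":0.38,"dz":0,"ax":0,"ay":0,"az":0,"grip":16}
    - {"dx":-0.55,"dy":0.38,"dz":0.8,"ax":0,"ay":0,"az":0,"grip":16}
    - {"dx":-0.55,"dy":0.38,"dz":1.27,"ax":0,"ay":0,"az":0,"grip":16}
    - {"dx":-0.4,"dy":0.38,"dz":1.27,"ax":0,"ay":0,"az":0,"grip":16}
    - {"dx":-0.1,"dy":0.38,"dz":1.27,"ax":0,"ay":0,"az":0,"grip":16}
    - {"dx":0.2,"dy":0.38,"dz":1.27,"ax":0,"ay":0,"az":0,"grip":16}
    - {"dx":0.5,"dy":0.38,"dz":1.27,"ax":0,"ay":0,"az":0,"grip":16}
    - {"dx":0.8,"dy":0.38,"dz":1.27,"ax":0,"ay":0,"az":0,"grip":16}

```text
time: 4.75
eef_pos: [564.1, 63.8, 93.2]
tool_rot: [[-0.269, 0.963, 0.005], [0.963, 0.269, -0.001], [-0.002, 0.005, -1.0]]
ft_force: [-0.2, 0.3, -0.4]
grip_width: 16.2
```

```bash
python3 -c "
from h import *
st();print(inc(-2.5,88,93));print(inc(76,10,150))
s=snap('wrist','w3')"
```

```text
t 4.75 tray [-2.5 40.7] 93.2 F [-0.2  0.3 -0.4] g 16.2
(array([ 0.946, -0.001,  0.001]), array([0.03, 0.01, 0.  ]))
(array([-0.617,  1.574, -1.128]), array([0.03, 0.01, 0.  ]))
```

View pics/w3.png

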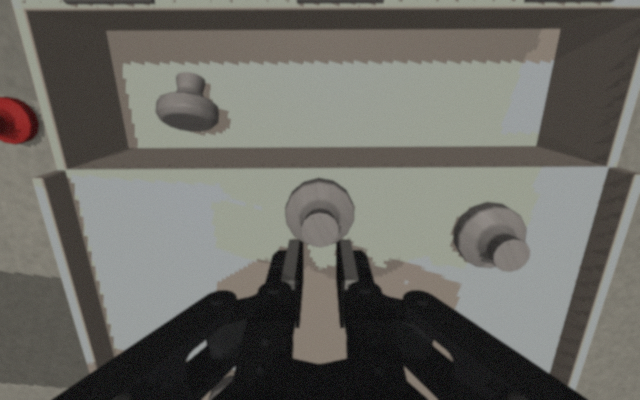

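K5 is in the trough at (187,105), K3 is nested at (320,215) and K1 is at (490,240). I'm pushing K3 over, then going to K1.

>>> drive_tool:
  increments:
    - {"dx":0.3,"dy":0,"dz":0,"ax":0,"ay":0,"az":0,"grip":16}
    - {"dx":0.55,"dy":0,"dz":0,"ax":0,"ay":0,"az":0,"grip":16}
    - {"dx":0.7,"dy":0,"dz":0,"ax":0,"ay":0,"az":0,"grip":16}
    - {"dx":0.85,"dy":0,"dz":0,"ax":0,"ay":0,"az":0,"grip":16}
    - {"dx":0.97,"dy":0,"dz":0,"ax":0,"ay":0,"az":0,"grip":16}
    - {"dx":0.5,"dy":0,"dz":-0.5,"ax":0,"ay":0,"az":0,"grip":16}
    - {"dx":-0.4,"dy":0.6,"dz":-1.2,"ax":0,"ay":0,"az":0,"grip":16}
    - {"dx":-0.65,"dy":1.58,"dz":-1.2,"ax":0,"ay":0,"az":0,"grip":16}

```text
time: 5.8
eef_pos: [650.3, 53.2, 157.8]
tool_rot: [[-0.268, 0.963, 0.011], [0.963, 0.268, 0.0], [-0.003, 0.01, -1.0]]
ft_force: [0.8, 1.4, 0.7]
grip_width: 15.9
```

```bash
python3 -c "
from h import *
st();print(inc(76,9,93));print(inc(76,88,93))"
```

```text
t 5.8 tray [77.7  7.3] 157.8 F [0.8 1.4 0.7] g 15.9
(array([ 0.038, -0.048,  1.295]), array([ 0.07,  0.02, -0.01]))
(array([ 1.618, -0.05 ,  1.291]), array([ 0.07,  0.02, -0.01]))
```

>>> drive_tool:
  increments:
    - {"dx":0,"dy":-0.04,"dz":0.7,"ax":0.07,"ay":0,"az":0,"grip":16}
    - {"dx":0,"dy":-0.04,"dz":1.29,"ax":0.07,"ay":0,"az":0,"grip":16}
    - {"dx":0.05,"dy":-0.04,"dz":1.29,"ax":0.07,"ay":0,"az":0,"grip":16}
    - {"dx":0.3,"dy":-0.04,"dz":1.29,"ax":0.07,"ay":0,"az":0,"grip":16}
    - {"dx":0.55,"dy":-0.04,"dz":1.29,"ax":0.07,"ay":0,"az":0,"grip":16}
    - {"dx":0.8,"dy":-0.04,"dz":1.29,"ax":0.07,"ay":0,"az":0,"grip":16}
    - {"dx":1.0,"dy":-0.04,"dz":1.29,"ax":0.07,"ay":0,"az":0,"grip":16}
    - {"dx":1.15,"dy":-0.04,"dz":1.29,"ax":0.07,"ay":0,"az":0,"grip":16}

```text
time: 6.8
eef_pos: [633.5, 108.9, 93.3]
tool_rot: [[-0.268, 0.963, 0.002], [0.963, 0.268, -0.003], [-0.003, 0.001, -1.0]]
ft_force: [0.3, -0.2, -0.1]
grip_width: 15.9
```

>>> drive_tool:
  increments:
    - {"dx":0.15,"dy":0,"dz":0,"ax":0,"ay":0,"az":0,"grip":16}
    - {"dx":0.3,"dy":0,"dz":0,"ax":0,"ay":0,"az":0,"grip":16}
    - {"dx":0.45,"dy":0,"dz":0,"ax":0,"ay":0,"az":0,"grip":16}
    - {"dx":0.48,"dy":0,"dz":0,"ax":0,"ay":0,"az":0,"grip":16}
    - {"dx":0.2,"dy":0,"dz":-0.5,"ax":0,"ay":0,"az":0,"grip":16}
    - {"dx":-0.5,"dy":0,"dz":-1.2,"ax":0,"ay":0,"az":0,"grip":16}
    - {"dx":-1.3,"dy":0,"dz":-1.2,"ax":0,"ay":0,"az":0,"grip":16}
    - {"dx":-1.6,"dy":0,"dz":-1.2,"ax":0,"ay":0,"az":0,"grip":16}

```text
time: 7.8
eef_pos: [655.3, 30.0, 153.7]
tool_rot: [[-0.266, 0.964, 0.002], [0.964, 0.266, -0.003], [-0.003, 0.001, -1.0]]
ft_force: [-0.2, 0.4, 0.2]
grip_width: 16.3
```

```bash
python3 -c "
from h import *
st();print(inc(78,-2,93));s=snap('wrist','w4')
"
```

```text
t 7.8 tray [ 76.3 -16.4] 153.7 F [-0.2  0.4  0.2] g 16.3
(array([0.292, 0.031, 1.213]), array([ 0.01,  0.02, -0.02]))
```

View pics/w4.png

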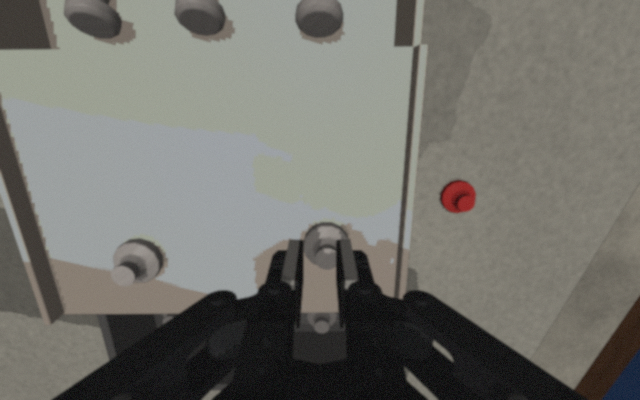

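All three set knobs are in the trough, at (93,15), (200,13) and (320,15). K2 is at (328,245), with x about 79, and K4 is at (137,262). I'm pushing K2 out of the mouth.

>>> drive_tool:
  increments:
    - {"dx":0.36,"dy":0.05,"dz":0,"ax":0,"ay":0,"az":0,"grip":16}
    - {"dx":0.36,"dy":0.05,"dz":0.7,"ax":0,"ay":0,"az":0,"grip":16}
    - {"dx":0.36,"dy":0.05,"dz":1.21,"ax":0,"ay":0,"az":0,"grip":16}
    - {"dx":0.3,"dy":0.05,"dz":1.21,"ax":0,"ay":0,"az":0,"grip":16}
    - {"dx":0.05,"dy":0.05,"dz":1.21,"ax":0,"ay":0,"az":0,"grip":16}
    - {"dx":-0.2,"dy":0.05,"dz":1.21,"ax":0,"ay":0,"az":0,"grip":16}
    - {"dx":-0.45,"dy":0.05,"dz":1.21,"ax":0,"ay":0,"az":0,"grip":16}
    - {"dx":-0.7,"dy":0.05,"dz":1.21,"ax":0,"ay":0,"az":0,"grip":16}

```text
time: 8.85
eef_pos: [667.3, -5.0, 92.7]
tool_rot: [[-0.265, 0.964, 0.001], [0.964, 0.265, -0.003], [-0.003, 0.0, -1.0]]
ft_force: [0.0, 0.0, -0.3]
grip_width: 15.8
```

```bash
python3 -c "
from h import *
st();print(inc(79,-90,93));s=snap('wrist','w5');t=snap('top','t5')
p=t['pixels'][115:265,210:400];cv2.imwrite('pics/w5c.png',np.vstack([cv2.resize(s['pixels'],(480,300)),cv2.resize(p,(380,300))[:, :] if 0 else cv2.resize(p,(480,300))]))
"
```

```text
t 8.85 tray [ 78.5 -53.4] 92.7 F [ 0.   0.  -0.3] g 15.8
(array([-0.732,  0.013, -0.004]), array([ 0.  ,  0.02, -0.03]))
```

View pics/w5c.png

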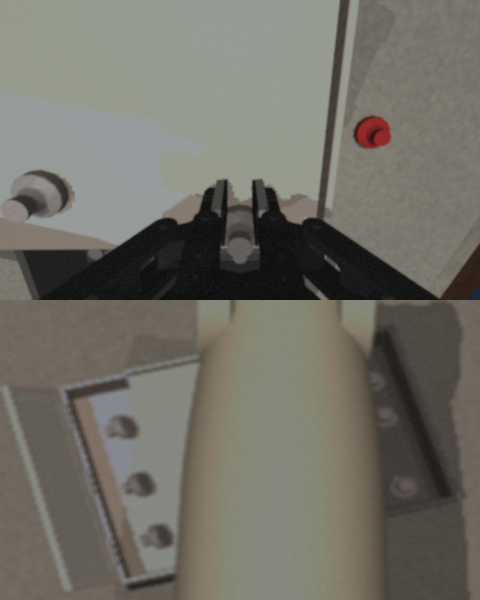

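Three knobs are in the trough and K2 is nested ahead of the fingers at (238,245). I'm finishing its push.

>>> drive_tool:
  increments:
    - {"dx":-0.25,"dy":0,"dz":0,"ax":0,"ay":0,"az":0,"grip":16}
    - {"dx":-0.45,"dy":0,"dz":0,"ax":0,"ay":0,"az":0,"grip":16}
    - {"dx":-0.6,"dy":0,"dz":0,"ax":0,"ay":0,"az":0,"grip":16}
    - {"dx":-0.72,"dy":0,"dz":0,"ax":0,"ay":0,"az":0,"grip":16}
    - {"dx":-0.76,"dy":0,"dz":0,"ax":0,"ay":0,"az":0,"grip":16}
    - {"dx":-0.2,"dy":0,"dz":-0.6,"ax":0,"ay":0,"az":0,"grip":16}
    - {"dx":0.6,"dy":-0.5,"dz":-1.2,"ax":0,"ay":0,"az":0,"grip":16}
    - {"dx":0.83,"dy":-1.5,"dz":-1.2,"ax":0,"ay":0,"az":0,"grip":16}

```text
time: 9.95
eef_pos: [584.6, 16.8, 154.8]
tool_rot: [[-0.267, 0.964, 0.005], [0.964, 0.267, -0.003], [-0.004, 0.004, -1.0]]
ft_force: [0.2, -0.6, 1.1]
grip_width: 15.9
```

```bash
python3 -c "
from h import *
st();print(inc(-50,-10,93));s=snap('wrist','w6')
p=s['pixels'];print(proj(s,[[*world(-50,-52),116]]))
cv2.imwrite('pics/w6c.png',p)
"
```

```text
t 9.95 tray [  4.6 -10.1] 154.8 F [ 0.2 -0.6  1.1] g 15.9
(array([ 0.005, -1.098,  1.23 ]), array([ 0.03,  0.03, -0.02]))
[[233.73954428 282.34847881]]
```

View pics/w6c.png

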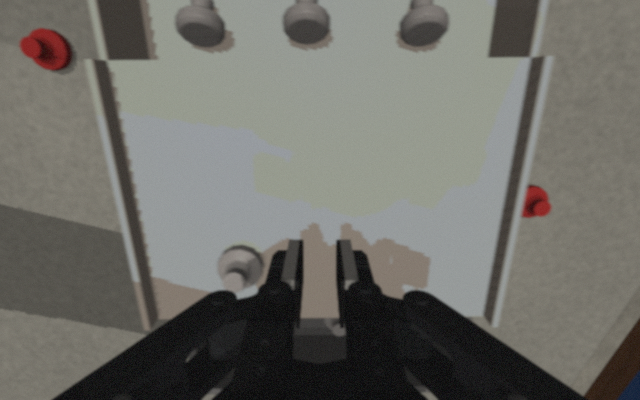

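K2 is gone from the platform. K4's stem at (233,283) matches the prediction of (-50,-52). I'm pushing K4 out of the mouth.

>>> drive_tool:
  increments:
    - {"dx":0.05,"dy":-1.1,"dz":0,"ax":0.03,"ay":0,"az":0,"grip":16}
    - {"dx":0.05,"dy":-1.1,"dz":0.8,"ax":0.03,"ay":0,"az":0,"grip":16}
    - {"dx":0.05,"dy":-1.1,"dz":1.23,"ax":0.03,"ay":0,"az":0,"grip":16}
    - {"dx":-0.05,"dy":-1.1,"dz":1.23,"ax":0.03,"ay":0,"az":0,"grip":16}
    - {"dx":-0.3,"dy":-1.1,"dz":1.23,"ax":0.03,"ay":0,"az":0,"grip":16}
    - {"dx":-0.55,"dy":-1.1,"dz":1.23,"ax":0.03,"ay":0,"az":0,"grip":16}
    - {"dx":-0.8,"dy":-1.1,"dz":1.23,"ax":0.03,"ay":0,"az":0,"grip":16}
    - {"dx":-1.05,"dy":-1.1,"dz":1.23,"ax":0.03,"ay":0,"az":0,"grip":16}

```text
time: 11.0
eef_pos: [537.9, -50.8, 91.2]
tool_rot: [[-0.266, 0.964, -0.007], [0.964, 0.266, -0.004], [-0.002, -0.008, -1.0]]
ft_force: [-0.6, -0.3, 0.6]
grip_width: 16.1
```

```bash
python3 -c "
from h import *
st();print(inc(-50,-91,93))
"
```

```text
t 11.0 tray [-58.4 -62.6] 91.2 F [-0.6 -0.3  0.6] g 16.1
(array([-0.567,  0.171, -0.036]), array([-0.06,  0.02, -0.02]))
```

```bash
python3 -c "
from h import *
st();s=manip.read_state();print(s['joint_velocities'],s['q']);s=snap('wrist','w7');st()
cv2.imwrite('pics/w7c.png',s['pixels'][100:])
"
```

```text
t 11.0 tray [-58.4 -62.6] 91.2 F [-0.6 -0.3  0.6] g 16.1
[-9.97937828  4.55995764  4.85411823  0.14317138 -0.05846444 -9.95561811] [-5.23535852  3.63300947 -6.83761312 79.93036444 -0.29297429 69.35440053]
t 11.05 tray [-58.5 -63.7] 91.1 F [-0.7 -1.   0. ] g 16.3
```

View pics/w7c.png

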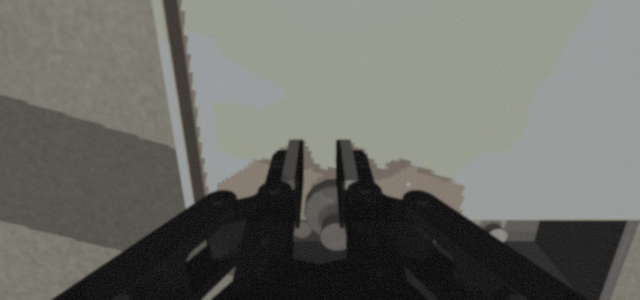

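K4 is still nested but sits a few mm to the right, with its stem at about (333,338), because the tool ended 8 mm off in x. I'm backing off, re-centring by about 5 mm, and then pushing it over.

>>> drive_tool:
  increments:
    - {"dx":0.2,"dy":0,"dz":-0.03,"ax":0,"ay":0,"az":0,"grip":16}
    - {"dx":0.2,"dy":0.1,"dz":-0.03,"ax":0,"ay":0,"az":0,"grip":16}
    - {"dx":0.05,"dy":0.1,"dz":-0.03,"ax":0,"ay":0,"az":0,"grip":16}
    - {"dx":-0.15,"dy":0.1,"dz":-0.03,"ax":0,"ay":0,"az":0,"grip":16}
    - {"dx":-0.3,"dy":0.1,"dz":-0.03,"ax":0,"ay":0,"az":0,"grip":16}
    - {"dx":-0.45,"dy":0.1,"dz":-0.03,"ax":0,"ay":0,"az":0,"grip":16}
    - {"dx":-0.58,"dy":0.1,"dz":-0.03,"ax":0,"ay":0,"az":0,"grip":16}
    - {"dx":-0.62,"dy":0.1,"dz":-0.03,"ax":0,"ay":0,"az":0,"grip":16}

```text
time: 12.05
eef_pos: [551.3, -80.9, 92.6]
tool_rot: [[-0.265, 0.964, -0.007], [0.964, 0.265, -0.005], [-0.003, -0.008, -1.0]]
ft_force: [-0.2, -0.2, -0.7]
grip_width: 15.9
```

>>> drive_tool:
  increments:
    - {"dx":0,"dy":0,"dz":0,"ax":0,"ay":0,"az":0,"grip":16}
    - {"dx":0,"dy":0,"dz":-1.0,"ax":0,"ay":0,"az":0,"grip":16}
    - {"dx":0,"dy":0,"dz":-2.2,"ax":0,"ay":0,"az":0,"grip":0}
    - {"dx":1,"dy":0,"dz":-2.5,"ax":0,"ay":0,"az":0,"grip":0}
    - {"dx":2.2,"dy":0,"dz":-2.5,"ax":0,"ay":0,"az":0,"grip":0}
    - {"dx":3.2,"dy":0,"dz":-2.5,"ax":0,"ay":0,"az":0,"grip":0}
    - {"dx":3.4,"dy":0,"dz":-2.5,"ax":0,"ay":0,"az":0,"grip":0}

```text
time: 12.92
eef_pos: [506.4, 86.2, 217.4]
tool_rot: [[-0.268, 0.963, -0.007], [0.963, 0.268, -0.005], [-0.003, -0.008, -1.0]]
ft_force: [0.4, -0.2, -0.1]
grip_width: 0.2
```

```bash
python3 -c "
from h import *
st();s=snap('wrist','w8');t=snap('side','s8')
p=t['pixels'][130:280,220:420]
cv2.imwrite('pics/w8c.png',np.vstack([cv2.resize(s['pixels'],(400,250)),cv2.resize(p,(400,300))]))
"
```

```text
t 12.925 tray [-52.   77.8] 217.4 F [ 0.4 -0.2 -0.1] g 0.2
```

View pics/w8c.png

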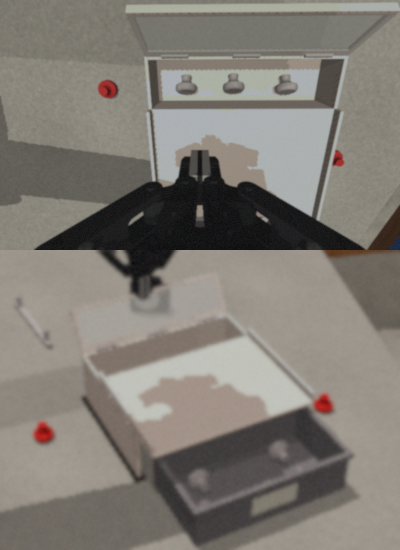

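The platform is empty, three knobs are in the trough and the lid is open. Next I'll get the lid's angle from the first top picture.

```bash
python3 -c "
from h import *
a=pickle.load(open('pics/t0.pkl','rb'))
for th in np.arange(1.6,2.41,.1):
    y,z=153.5-72*np.cos(th),90+72*np.sin(th)
    print(round(th,1),round(y,1),round(z,1),tray(ray(a,*crop(97,380),z)).round(1))
print(inc(-20,250,217));st()
"
```

```text
1.6 155.6 162.0 [ -4.5 196.6]
1.7 162.8 161.4 [ -4.4 196.7]
1.8 169.9 160.1 [ -4.1 196.9]
1.9 176.8 158.1 [ -3.8 197.2]
2.0 183.5 155.5 [ -3.3 197.7]
2.1 189.8 152.2 [ -2.6 198.2]
2.2 195.9 148.2 [ -1.9 198.9]
2.3 201.5 143.7 [ -1.1 199.6]
2.4 206.6 138.6 [-1.000e-01  2.004e+02]
(array([ 3.479,  0.629, -0.011]), array([-0.06,  0.02, -0.02]))
t 13.025 tray [-51.9  76.1] 217.2 F [ 0.4  0.1 -0.8] g 0.2
```

The lid is at about 2.25 rad, with its free edge at tray y≈199, z≈146. I'm going around outside it, at y=240, and then lowering.

>>> drive_tool:
  increments:
    - {"dx":1.2,"dy":0.4,"dz":-0.2,"ax":0,"ay":0,"az":0,"grip":0}
    - {"dx":2.4,"dy":0.8,"dz":-0.2,"ax":0,"ay":0,"az":0,"grip":0}
    - {"dx":3.28,"dy":1.0,"dz":-0.1,"ax":-0.06,"ay":0,"az":0,"grip":0}
    - {"dx":3.28,"dy":1.0,"dz":0,"ax":-0.06,"ay":0,"az":0,"grip":0}
    - {"dx":3.28,"dy":1.0,"dz":0.9,"ax":-0.06,"ay":0,"az":0,"grip":0}
    - {"dx":3.28,"dy":1.0,"dz":1.8,"ax":-0.06,"ay":0,"az":0,"grip":0}
    - {"dx":3.28,"dy":1.0,"dz":1.84,"ax":-0.06,"ay":0,"az":0,"grip":0}

```text
time: 13.9
eef_pos: [509.7, 253.1, 121.2]
tool_rot: [[-0.265, 0.964, -0.004], [0.964, 0.265, -0.006], [-0.005, -0.006, -1.0]]
ft_force: [-0.3, -0.8, 1.3]
grip_width: 0.1
```

```bash
python3 -c "
from h import *
st();print(inc(0,175,130));print(inc(0,165,140))
"
```

```text
t 13.9 tray [ -4.  237.7] 121.2 F [-0.3 -0.8  1.3] g 0.1
(array([-1.254,  0.083, -0.171]), array([-0.04,  0.03, -0.03]))
(array([-1.455,  0.083, -0.37 ]), array([-0.04,  0.03, -0.03]))
```

Pushing the lid up to just past upright.

>>> drive_tool:
  increments:
    - {"dx":-0.3,"dy":0.08,"dz":-0.1,"ax":0,"ay":0,"az":0,"grip":0}
    - {"dx":-0.6,"dy":0.08,"dz":-0.15,"ax":0,"ay":0,"az":0,"grip":0}
    - {"dx":-0.9,"dy":0.08,"dz":-0.15,"ax":0,"ay":0,"az":0,"grip":0}
    - {"dx":-1.1,"dy":0.08,"dz":-0.17,"ax":0,"ay":0,"az":0,"grip":0}
    - {"dx":-1.25,"dy":0.08,"dz":-0.17,"ax":0,"ay":0,"az":0,"grip":0}
    - {"dx":-1.36,"dy":0.08,"dz":-0.27,"ax":0,"ay":0,"az":0,"grip":0}
    - {"dx":-1.46,"dy":0.08,"dz":-0.37,"ax":0,"ay":0,"az":0,"grip":0}
    - {"dx":-1.46,"dy":0.08,"dz":-0.37,"ax":0,"ay":0,"az":0,"grip":0}

```text
time: 14.9
eef_pos: [533.2, 183.8, 140.6]
tool_rot: [[-0.265, 0.964, -0.003], [0.964, 0.265, -0.006], [-0.005, -0.005, -1.0]]
ft_force: [0.7, -0.5, 0.6]
grip_width: -0.1
```

```bash
python3 -c "
from h import *
st()
for p in ((152,133),(132,128.5),(115,115),(106,103),(104.5,94)): print(inc(0,*p)[0])
"
```

```text
t 14.9 tray [1.000e-01 1.645e+02] 140.6 F [ 0.7 -0.5  0.6] g -0.1
[-0.25   0.     0.152]
[-0.649  0.002  0.244]
[-0.988  0.005  0.516]
[-1.167  0.007  0.757]
[-1.196  0.008  0.937]
```

>>> drive_tool:
  increments:
    - {"dx":-0.25,"dy":0,"dz":0.12,"ax":0,"ay":0,"az":0,"grip":0}
    - {"dx":-0.45,"dy":0,"dz":0.18,"ax":0,"ay":0,"az":0,"grip":0}
    - {"dx":-0.65,"dy":0,"dz":0.25,"ax":0,"ay":0,"az":0,"grip":0}
    - {"dx":-0.82,"dy":0,"dz":0.37,"ax":0,"ay":0,"az":0,"grip":0}
    - {"dx":-1.0,"dy":0,"dz":0.52,"ax":0,"ay":0,"az":0,"grip":0}
    - {"dx":-1.15,"dy":0,"dz":0.7,"ax":0,"ay":0,"az":0,"grip":0}
    - {"dx":-1.2,"dy":0,"dz":0.86,"ax":0,"ay":0,"az":0,"grip":0}
    - {"dx":-1.2,"dy":0,"dz":0.9,"ax":0,"ay":0,"az":0,"grip":0}

```text
time: 15.9
eef_pos: [548.7, 125.3, 95.0]
tool_rot: [[-0.265, 0.964, -0.004], [0.964, 0.265, -0.006], [-0.005, -0.006, -1.0]]
ft_force: [0.0, -0.5, 0.8]
grip_width: -0.1
```

```bash
python3 -c "
from h import *
st()"
```

```text
t 15.9 tray [ -0.7 104. ] 95.0 F [ 0.  -0.5  0.8] g -0.1
```

Now pressing down gently until I feel contact.

>>> drive_tool:
  increments:
    - {"dx":0,"dy":0,"dz":0.03,"ax":0,"ay":0,"az":0,"grip":0}
    - {"dx":0,"dy":0,"dz":0.05,"ax":0,"ay":0,"az":0,"grip":0}
    - {"dx":0,"dy":0,"dz":0.06,"ax":0,"ay":0,"az":0,"grip":0}
    - {"dx":0,"dy":0,"dz":0.07,"ax":0,"ay":0,"az":0,"grip":0}
    - {"dx":0,"dy":0,"dz":0.07,"ax":0,"ay":0,"az":0,"grip":0}

```text
time: 16.52
eef_pos: [548.9, 125.4, 93.9]
tool_rot: [[-0.265, 0.964, -0.002], [0.964, 0.265, -0.006], [-0.005, -0.004, -1.0]]
ft_force: [-6.2, -2.1, 16.3]
grip_width: 0.1
```

There's 16 N at z=93.9, which is the height of the shut lid's top. I'm lifting straight up, then clearing the view.

>>> drive_tool:
  increments:
    - {"dx":0,"dy":0,"dz":-0.3,"ax":0,"ay":0,"az":0,"grip":0}
    - {"dx":0,"dy":0,"dz":-1.3,"ax":0,"ay":0,"az":0,"grip":0}
    - {"dx":0,"dy":0,"dz":-2.3,"ax":0,"ay":0,"az":0,"grip":0}
    - {"dx":1.2,"dy":-0.8,"dz":-2.8,"ax":0,"ay":0,"az":0,"grip":0}
    - {"dx":2.4,"dy":-1.6,"dz":-2.8,"ax":0,"ay":0,"az":0,"grip":0}
    - {"dx":3.4,"dy":-2.2,"dz":-2.8,"ax":0,"ay":0,"az":0,"grip":0}
    - {"dx":4.4,"dy":-3,"dz":-2.8,"ax":0,"ay":0,"az":0,"grip":0}
    - {"dx":5.4,"dy":-3.8,"dz":-2.8,"ax":0,"ay":0,"az":0,"grip":0}

```text
time: 17.52
eef_pos: [310.1, 324.7, 234.0]
tool_rot: [[-0.265, 0.964, -0.001], [0.964, 0.265, -0.005], [-0.005, -0.003, -1.0]]
ft_force: [1.1, 0.9, 0.2]
grip_width: 0.1
```

```bash
python3 -c "
from h import *
st();a=snap('top','t9');b=snap('side','s9')
cv2.imwrite('pics/f.png',np.vstack([cv2.resize(a['pixels'][115:275,200:400],None,fx=2,fy=2,interpolation=2),cv2.resize(b['pixels'][140:280,220:420],None,fx=2,fy=2,interpolation=2)]))
print('strip expected crop(2x):',((proj(a,[[*world(x,84.5),100] for x in(-125,0,125)])-[200,115])*2).round(0).tolist())
print('if .15rad',((proj(a,[[*world(x,153.5-69*.989+10*.15),90+69*.15+10] for x in(-125,0,125)])-[200,115])*2).round(0).tolist())
"
```

```text
t 17.525 tray [-176.9  360.3] 234.0 F [1.1 0.9 0.2] g 0.1
strip expected crop(2x): [[171.0, 267.0], [145.0, 170.0], [121.0, 77.0]]
if .15rad [[168.0, 267.0], [143.0, 169.0], [118.0, 75.0]]
```

View pics/f.png

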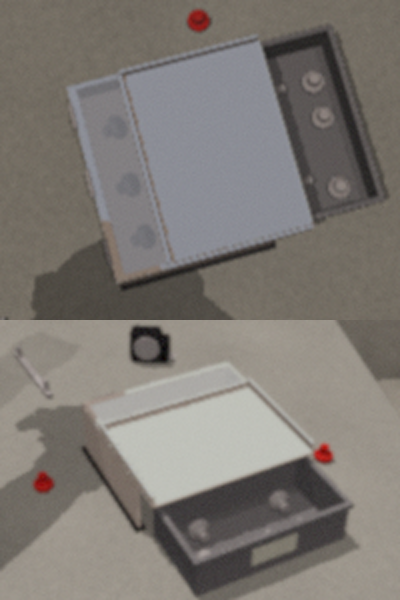

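The lid strip lies along the shut position and the platform is empty. Parts of two more knobs show under the mouth, at (283,88) and (312,180). I'll check numerically that they lie on the bin floor.

```bash
python3 -c "
from h import *
a=pickle.load(open('pics/t9.pkl','rb'));b=pickle.load(open('pics/s9.pkl','rb'))
for (u,v),(p,q) in (((341.5,159),(360,230)),((356,205),(320,244))):
    for z in (10,20,30,50): print(z,tray(ray(a,u,v,z)).round(0),tray(ray(b,p,q,z)).round(0))
g=cv2.cvtColor(a['pixels'],6).astype(float)
# strip brightness profile along tray y at x=0 (z=100)
print([(y,int(g[tuple(np.round(proj(a,[[*world(0,y),100]])[0][::-1]).astype(int))])) for y in range(70,100,2)])
"
```

```text
10 [  79. -125.] [  86. -101.]
20 [  76. -123.] [  79. -110.]
30 [  74. -122.] [  73. -119.]
50 [  69. -119.] [  60. -137.]
10 [ -57. -128.] [ -48. -100.]
20 [ -58. -126.] [ -53. -109.]
30 [ -59. -125.] [ -58. -118.]
50 [ -61. -122.] [ -67. -135.]
[(70, 144), (72, 144), (74, 141), (76, 140), (78, 138), (80, 125), (82, 125), (84, 129), (86, 140), (88, 132), (90, 123), (92, 129), (94, 127), (96, 126), (98, 123)]
```

```bash
python3 -c "
from h import *
st();print(manip.close_job())"
```

```text
t 17.625 tray [-178.7  362.6] 234.3 F [ 0.7 -0.6 -0.7] g 0.3
the job is handed in; nothing more can be done
None
```

I swept three knobs into the trough and shut the lid over them. I swept the other two off the mouth into the stock bin. The job was handed in at 17.6 s of the 58 s allowed.

**Last checks**
- **Platform and trough:** the final pictures show the platform empty and three knobs under the clear lid.
- **Lid:** it took 16 N of press with the fingertip at z = 93.9 mm, against 94 mm for the shut lid's top. The strip lay close to its shut position in the top view, but that view alone could not rule out a slightly open lid, so the press is the firmer evidence.
- **Bin:** the two swept knobs show low inside the bin, at about x = 77 and x = -55 mm in the tray's frame. The mouth partly hides them from above, so their height (roughly 20–30 mm) is only approximate.
- **Other things:** the red look-alikes, bar pull and tape measure looked untouched. The screwdriver and jar were outside the final crops, but the arm's path stayed well away from them.

**What went off plan:** on the fourth knob to be pushed (K4), the tool ended about 8 mm to one side of where I had sent it. I did not find out why. I backed off, re-centred and finished that push normally.

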